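# Clamp a block in the dowelling jig to the set force

### The job

Get the longer wooden block ready for end-drilling in the dowelling jig: slide it flat into the channel, under the clamp, until its end sits flush against the guide block, pressing it home only gently. Then tighten the clamp with its knob until the indicator tab pops out to its first step, and stop there: tightening on makes the tab jump out to its second step, which means the block is overloaded. Let go of everything and leave the other things on the bench undisturbed.

Things in the scene. Friction and masses are not known exactly. Their poses are not given: they have to be found in the camera images.
- jig: dowelling jig of grey castings, screwed to the bench at a different place and yaw each time. Origin: centre of the base's underside; x along the channel from its open mouth to the guide block, y left, z up; mm below are in this frame. Base plate 200 x 130 x 12 mm, top at z = 12, bare from x = -100 to the channel's mouth. Its other points have the same axes.
- channel (a point): start of the straight channel, on its floor (jig x = -15, y = 0, z = 12). Two steel walls 59 mm apart and 20 mm high run from here to the guide block 80 mm on; before them a flared mouth, 27 mm long, about 77 mm wide at its open end.
- seat (a point): where the block's origin lies when it is seated (jig x = 10, y = 0, z = 12; the channel leaves it 2 mm of play to either side), its long axis along the jig's x.
- bridge (a point): top of the bridge over the channel, on the axis of the clamp's screw (jig x = 38, y = 0, z = 100). Beam from x = 18 to 58, y = -58 to 58, z = 75 to 100, on posts 17 mm wide at y = +-49.5. On it a sprung nut barrel 33 mm across, 15 mm high, with an arm and brass set screw at y = -45 (top at z = 116), which all rise as the clamp is loaded; do not touch.
- guide: dark steel guide block with three drill bushes, fixed on the far end of the jig's base; its frame is the jig's frame. Stop for the block's end: face at x = 65, z = 12 to 52, 70 mm wide.
- block: the longer, lower of the two plain wooden blocks, 55 x 110 x 33 mm, 0.08 to 0.17 kg, loose on the bench to the right of the jig. Origin: centre of its underside; y is its long axis (ends at y = +-55), z up. Either end may go first.
- knob_grip (a point): centre of the clamp's black lobed knob: round, 52 mm across, gripping band 16.5 mm high about this point (about 0.14 m above the bench); grips from any side. Clockwise from above tightens: 1 rad drives the screw down 2.1 mm. Needs 0.2 N m, up to 0.36 under load; stays where it is left. In all 1.8 to 4.2 rad are needed, different each time. Its frame turns with it.
- pad: steel pad 31 mm across on the screw's lower end, does not turn; its underside starts 1.6 to 3 mm above the seated block. The knob sinks with it until it bears on the block; then the knob keeps its height and the sprung barrel rises. Holding or pulling the knob up with over 35 N also lifts the barrel. Frame: that of the jig, shifted in z (underside at z = 49 in it).
- tab (a joint): indicator tab's travel in m: 0 in; 0.008 at its first step: the set force is reached (52 to 76 N, barrel risen 2.2 to 5.0 mm, different each time); 0.016 at its second: overloaded, 1.6 mm of screw travel (about 0.75 rad) later. It pops by itself in about 0.2 s and does not go back.
- tab_tip (a point): middle of the outer end of the indicator tab, a steel tongue 12 mm wide and 5 mm thick in the robot-side face of the bridge beam, right of the knob (jig y = -45, z = 84.5); flush when in, it comes out along the jig's -x.
- short_block: bystander: the shorter wooden block, 40 x 80 x 40 mm, right of the jig; origin under its centre.
- small_bottle: bystander: small yellow bottle, 42 mm across, 90 mm high, left of the jig; origin under its centre.
- screwdriver: bystander: screwdriver with red handle, 208 mm long; origin under its centre.
- oil_bottle: bystander: red oil bottle, 48 mm across, 130 mm high, at the back right; origin under its centre.

How it is judged:
By the outcome, as a careful person would: the job done as asked, in the order asked, and still so for the second after the job is handed in, with the robot touching nothing.
It also fails if it takes over 72 s, if anything falls off the work surface, if the arm or the gripper's body presses on something with over 40 N, if the wrist force passes 120 N, or if a joint passes its speed limit or range.

### The arm

A 7-joint arm with a two-finger parallel gripper is mounted at the origin on the work surface; the furniture and walls round the work are solid. World frame = base frame: x ahead of the robot, y to its left, z up, the work surface at z = 0. Lengths are in m, angles in rad, forces in N, time in s.
With the tool pointing down it reaches from about 0.35 to 0.9 m from the base axis. Payload 8.1 kg.
Tool frame: the origin (TCP) lies at the centre of the arm's flange, where the gripper is bolted on; the fingertips stand 178 mm ahead of it and the grasp point (between the pads) lies manip.tcp_to_grasp ahead of it (manip.tcp_to_grasp is the distance from the TCP to the grasp point, in m); z points along the fingers, y is the line along which they close (so a half turn about z gives the same grasp; the last joint's range is limited). The gripper opens to 92 mm and grips with 3 to 60 N. Pads are 19 mm wide; open, the fingers measure 130 mm over their backs; the gripper's body (75 mm by 190 mm) begins 47 mm behind the grasp point.
Start: joints at [1.067, 0.434, 0.025, 1.573, -0.012, 1.134, -0.075], TCP at [0.244, -0.575, 0.405] pointing down, gripper open.
Joint ranges: [-2.62, 2.62], [-0.44, 2.09], [-1.27, 1.32], [0.08, 2.57], [-1.32, 4.46], [0.12, 2], [-2.74, 2.74]. Speed limits (rad/s): [2.22, 2.22, 3.01, 3.01, 3.14, 3.14, 3.14].

### API

Orientations are given as [roll, pitch, yaw] about the fixed x, y, z axes, in that order (R = Rz(yaw) Ry(pitch) Rx(roll)).
In Python, from plant import manip gives the robot as it stands.
- The arm moves only by the shell command python3 -m handwheel 'ROWS' [OPENING] [FORCE]. ROWS is JSON, a list of rows, each an object with "dp": the shift along the world's x, y, z in units of 30 mm (1.0 is 30 mm), a list of three; "rot": the turn, a rotation vector about the world's x, y, z in units of 6 degrees (1.0 is 6 degrees), a list of three. A call has 1 to 8 rows; each row is the pose to reach, as a shift and turn from the pose commanded when the call began; what a row does not reach only later rows make up. A row lasts 1/12 s, in which the tool goes at most 41.7 mm and 7.16 degrees, less where a joint would pass 70% of its speed; a pose out of reach is approached as far as the arm can. A call with a gripper value outside its range is refused whole. OPENING is the opening, from 0 (shut) to 1 (fully open), set as the call begins (- or left out, the last holds). The fingers move at their own pace and stop on an object; FORCE is the grip in N (left out, the last holds). Time passes only in rows, so rows that repeat a pose let the fingers close. It gives the time, the measured TCP pose, the force, the opening and the grip force at its end, in the units of the state.
- manip.state(): the state, without advancing time (a new reading comes with each control period).
- manip.read_camera(name): name is "side" or "top" or "wrist"; returns a dict with "pixels" (420x560x3 uint8, red, green, blue), "range_z" (420x560 float32, m along the optical axis (not along the pixel's ray), 0 where there is no reading), "camera_matrix" (3x3 intrinsics, pixels), "R" (3x3) and "t" (3): a world point X has camera coordinates R X + t. Camera axes: x right, y down, z forward; pixel columns grow to the right and rows downward; lengths in m; the calibration is good to about 2 mm. The wrist camera is an equidistant fisheye: a pixel r from the principal point sees the ray r / f radians off the axis. A picture is of the moment at which its call begins.
- manip.finish_job(): hands the job in; it is judged then, once.
Trained networks look in the newest picture that a camera, given by its name, has taken for a name from the list of things; names that differ only in an ending like _2 or _b are one class to them, and where a whole thing is asked for, a point or a joint stands for the part that bears it (a point fixed in the world has none). Each returns a list of dicts, best first, with "conf" (0 to 1); they miss things now and then, are a little off and sometimes report something else, mostly with a low value. They report only what shows in the picture. A call takes as long as a camera call.
- manip.boxes_of(name, camera): "position" ([x, y, z] in m, in the coordinates of the camera as it stood for that picture, good to about 4 mm: the middle of the surface that is visible of it).
- manip.masks_of(name, camera): "region" (420x560 bool, what is visible of it).
- manip.landmark_of(name, camera): "position" ([x, y, z] in m, in the coordinates of the camera as it stood for that picture, good to about 4 mm: a listed point, or the origin of a listed thing).
The state is a dict: "clock": time; "q": joint angles; "dq": joint speeds; "joint_torque": joint torques, N m; "eef_pos": TCP position; "ee_rot": TCP orientation; "wrist_force": force on the tool from outside, world axes, zero at the start; "ft_torque": the same for the moment, N m; "finger_gap": finger opening in m; "gripper_force": force on a finger pad.
Only numpy, scipy, OpenCV 4.12 (cv2) and the standard library are available. Lean on these libraries where they do the work, as an engineer would, in place of code of your own. Each camera call takes 0.05 s, during which the arm holds its last target. There are 200 camera calls.

## Working session

There is one attempt and no reset: what is moved stays moved. The work goes in short steps, Python scripts to look and compute and a shell command to move; the robot and the scene stay as the last step left them, time stands still between calls to the robot, and variables do not carry over. Pictures are saved under pics/ and viewed, at most 10 in all, crops included, and the job is handed in when it is done.

```bash
ls; mkdir -p pics; cat > h.py <<'E'
import numpy as np, cv2
from plant import manip
def look(c,name=None):
    im=manip.read_camera(c)
    if name: cv2.imwrite('pics/'+name+'.png',im['pixels'][:,:,::-1])
    return im
def w(im,p): return im['R'].T@(np.array(p)-im['t'])
def lm(im,c,n,f='landmark_of'):
    r=getattr(manip,f)(n,c)
    return [(round(d['conf'],2),np.round(w(im,d['position']),4).tolist()) for d in r[:2]]
E
python3 - <<'E'
from h import *
print(manip.tcp_to_grasp); s=manip.state(); print({k:np.round(v,3).tolist() for k,v in s.items()})
for c in ('top','side'):
    im=look(c,c+'0'); print(c)
    for n in ['jig','channel','seat','bridge','guide','block','knob_grip','pad','tab_tip','short_block','small_bottle','screwdriver','oil_bottle']:
        print(n,lm(im,c,n))
E
```

```text
pics
0.1592
{'clock': 0.0, 'q': [1.067, 0.435, 0.025, 1.574, -0.012, 1.134, -0.075], 'dq': [0.002, -0.0, 0.002, -0.0, -0.0, 0.001, -0.001], 'joint_torque': [-0.0, -66.785, 0.984, -31.447, -0.061, 0.043, 0.0], 'eef_pos': [0.244, -0.575, 0.404], 'ee_rot': [-3.14, 0.0, 0.401], 'wrist_force': [0.805, 0.953, 0.322], 'ft_torque': [0.046, -0.048, 0.052], 'gripper_force': 0.0, 'finger_gap': 0.092}
top
jig [(0.59, [0.5536, 0.0785, 0.0003])]
channel [(0.82, [0.5429, 0.0786, 0.0117])]
seat [(0.67, [0.5624, 0.0748, 0.0112])]
bridge [(0.65, [0.592, 0.0691, 0.0995])]
guide [(0.6, [0.5577, 0.0796, -0.0011])]
block [(0.65, [0.4683, -0.0595, -0.0008]), (0.28, [0.3727, 0.1269, -0.0019])]
knob_grip [(0.95, [0.5865, 0.0744, 0.138])]
pad []
tab_tip []
short_block [(0.59, [0.5904, -0.0535, -0.002]), (0.41, [0.6505, -0.1422, 0.0008])]
small_bottle [(0.92, [0.5788, 0.1722, 0.003])]
screwdriver [(0.83, [0.3734, 0.1256, -0.0013])]
oil_bottle [(0.84, [0.6495, -0.144, -0.0012])]
side
jig [(0.8, [0.5537, 0.0775, 0.0015])]
channel [(0.88, [0.5428, 0.0812, 0.0141])]
seat [(0.83, [0.5634, 0.076, 0.0116])]
bridge [(0.88, [0.5899, 0.0742, 0.0983])]
guide []
block [(0.83, [0.4624, -0.0613, 0.0034])]
knob_grip [(0.6, [0.5907, 0.0743, 0.1368])]
pad []
tab_tip []
short_block [(0.71, [0.5909, -0.0545, -0.0034])]
small_bottle [(0.43, [0.5833, 0.177, -0.0004]), (0.23, [0.5918, 0.0692, 0.1395])]
screwdriver [(0.54, [0.3713, 0.1247, -0.0007])]
oil_bottle [(0.55, [0.654, -0.1431, 0.0018])]
```

View pics/top0.png

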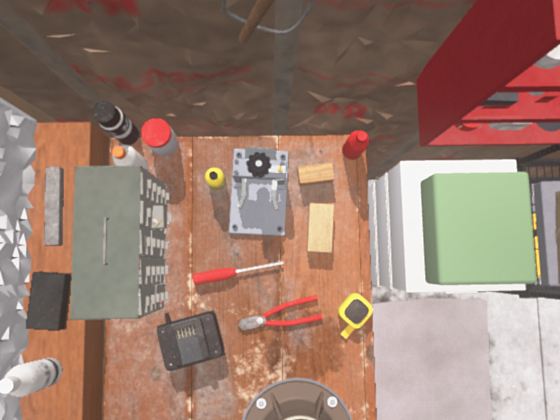

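View pics/side0.png

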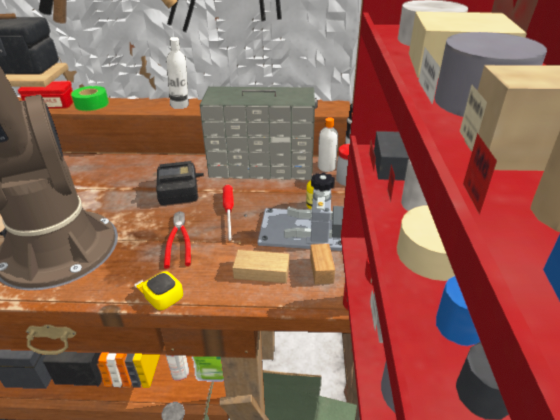

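```bash
cat >> h.py <<'E'
def cloud(im,fish=False):
    K=im['camera_matrix'];z=im['range_z'];v,u=np.mgrid[0:z.shape[0],0:z.shape[1]]
    x=(u-K[0,2])/K[0,0];y=(v-K[1,2])/K[1,1]
    if fish:
        r=np.hypot(x,y)+1e-9;s=np.tan(np.minimum(r,1.5))/r;x=x*s;y=y*s
    P=np.stack([x*z,y*z,z],-1); W=(P-im['t'])@im['R']; W[z<=0]=np.nan; return W
def rect(P):
    c,s,a=cv2.minAreaRect((P[:,:2]*1000).astype(np.float32)); return np.round(c,1),np.round(s,1),round(a,1)
E
python3 - <<'E'
from h import *
im=look('top'); W=cloud(im)
for n,lo,hi in [('block',.02,.045),('short_block',.03,.05),('jig',.004,.02)]:
    for d in manip.masks_of(n,'top')[:2]:
        P=W[d['region']]; print(n,round(d['conf'],2),len(P),np.nanmedian(P,0).round(3))
        P=P[(P[:,2]>lo)&(P[:,2]<hi)]
        if len(P)>20: print(len(P),np.median(P[:,2]),rect(P))
# plate by region
x,y,z=W[...,0],W[...,1],W[...,2]
m=(x>.42)&(x<.68)&(y>-.03)&(y<.16)&(z>.005)&(z<.02)
m=cv2.morphologyEx(m.astype(np.uint8),cv2.MORPH_OPEN,np.ones((3,3)))>0
n,l,st,_=cv2.connectedComponentsWithStats(m.astype(np.uint8)); k=1+np.argmax(st[1:,4]); P=W[l==k]; print(len(P),rect(P),np.median(P[:,2]))
m=(x>.42)&(x<.68)&(y>0.0)&(y<.16)&(z>.068)&(z<.118); P=W[m]; print('bridge',len(P),rect(P))
m=(x>.42)&(x<.68)&(y>0.0)&(y<.16)&(z>.12)&(z<.16); P=W[m]; print('knob',len(P),rect(P),P[:,2].max())
cv2.imwrite('pics/topjig.png',cv2.resize(im['pixels'][130:260,180:350,::-1],None,fx=4,fy=4,interpolation=2))
E
```

```text
block 0.83 1201 [ 0.464 -0.061  0.033]
1164 0.03287710682892517 (array([464.7, -62.3]), array([ 55.4, 110. ]), 85.5)
short_block 0.83 701 [ 0.587 -0.053  0.04 ]
612 0.039927847487566656 (array([589.7, -54.2]), array([40.4, 79.3]), 5.4)
short_block 0.28 4834 [0.551 0.076 0.014]
275 0.032924522283878224 (array([581.5,  75. ]), array([113.7, 140.9]), 85.7)
jig 0.68 4737 [0.551 0.076 0.014]
2974 0.011887762746351692 (array([552.8,  77.3]), array([130.4, 200.5]), 86.3)
2702 (array([517.4,  79.3]), array([129.8, 129.7]), 86.5) 0.011850476333279536
bridge 715 (array([590.4,  87.9]), array([141.9,  43.5]), 86.7)
knob 461 (array([589.6,  74.6]), array([50. , 50.7]), 61.2) 0.1545418459034123
```

View pics/topjig.png

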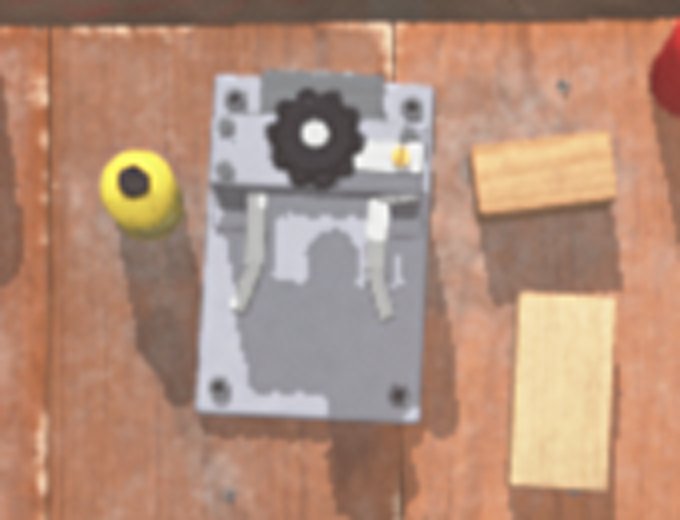

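```bash
python3 -m handwheel '[{"dp":[0.5,1.1,-0.2],"rot":[0,0,-0.5]},{"dp":[1,2.2,-0.5],"rot":[0,0,-1.2]},{"dp":[1.5,3.4,-0.8],"rot":[0,0,-1.9]},{"dp":[2,4.6,-1],"rot":[0,0,-2.6]},{"dp":[2.5,5.7,-1.3],"rot":[0,0,-3.3]},{"dp":[3,6.8,-1.6],"rot":[0,0,-4]},{"dp":[3.4,8,-1.8],"rot":[0,0,-4.6]},{"dp":[3.5,8.8,-2],"rot":[0,0,-4.6]}]' 1 25 && python3 -m handwheel '[{"dp":[0.5,1.1,-0.2],"rot":[0,0,0]},{"dp":[1,2.3,-0.5],"rot":[0,0,0]},{"dp":[1.5,3.5,-0.8],"rot":[0,0,0]},{"dp":[2,4.7,-1],"rot":[0,0,0]},{"dp":[2.6,5.9,-1.3],"rot":[0,0,0]},{"dp":[3.1,7.1,-1.6],"rot":[0,0,0]},{"dp":[3.3,8.3,-1.8],"rot":[0,0,0]},{"dp":[3.37,8.33,-2],"rot":[0,0,0]}]'
python3 - <<'E'
from h import *
s=manip.state(); print(s['eef_pos'],s['ee_rot'],s['q'].round(2) if hasattr(s['q'],'round') else s['q'])
im=look('wrist','w1')
print(im['camera_matrix'],lm(im,'wrist','block'),lm(im,'wrist','jig'))
W=cloud(im,True)
for d in manip.masks_of('block','wrist')[:1]:
    P=W[d['region']]; P=P[(P[:,2]>.025)&(P[:,2]<.04)]; print(len(P),rect(P))
E
```

```text
clock: 2.27
eef_pos: [0.3505, -0.308, 0.3445]
ee_rot: [-3.141, -0.001, -0.082]
wrist_force: [0.9, 1.1, -0.5]
finger_gap: 0.0919
gripper_force: 0.0
clock: 2.93
eef_pos: [0.4513, -0.0546, 0.2847]
ee_rot: [-3.138, -0.001, -0.072]
wrist_force: [-0.3, 0.9, 0.5]
finger_gap: 0.092
gripper_force: 0.0
[ 0.45127512 -0.05455989  0.28465256] [-3.13837802e+00 -1.18266530e-03 -7.19807890e-02] [ 0.11  0.32 -0.13  2.11  0.06  0.71 -1.7 ]
[[325.1922621    0.         274.49165799]
 [  0.         325.1922621  210.85478808]
 [  0.           0.           1.        ]] [(0.61, [0.4647, -0.0681, -0.0032])] [(0.59, [0.5523, 0.0763, -0.0027])]
10471 (array([465.5, -62.4]), array([ 55.3, 109.6]), 85.5)
```

View pics/w1.png

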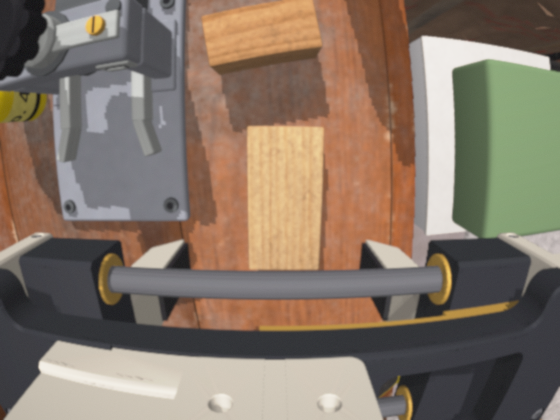

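```bash
python3 -m handwheel '[{"dp":[0,0,-0.8],"rot":[0,0,0]},{"dp":[0,0,-1.8],"rot":[0,0,0]},{"dp":[0,0,-2.7],"rot":[0,0,0]},{"dp":[0,0,-3.2],"rot":[0,0,0]},{"dp":[0,0,-3.2],"rot":[0,0,0]},{"dp":[0,0,-3.2],"rot":[0,0,0]}]' 1 25 && python3 -m handwheel '[{"dp":[0,0,0],"rot":[0,0,0]},{"dp":[0,0,0],"rot":[0,0,0]},{"dp":[0,0,0],"rot":[0,0,0]},{"dp":[0,0,0],"rot":[0,0,0]},{"dp":[0,0,0],"rot":[0,0,0]},{"dp":[0,0,0],"rot":[0,0,0]},{"dp":[0,0,0],"rot":[0,0,0]},{"dp":[0,0,0],"rot":[0,0,0]}]' 0.4 25
```

```text
clock: 3.63
eef_pos: [0.4496, -0.063, 0.1888]
ee_rot: [3.141, 0.001, -0.084]
wrist_force: [0.7, 0.6, 0.2]
finger_gap: 0.0917
gripper_force: 0.0
clock: 4.3
eef_pos: [0.45, -0.0615, 0.189]
ee_rot: [3.142, -0.0, -0.081]
wrist_force: [-1.5, 0.4, 6.4]
finger_gap: 0.055
gripper_force: 25.0
```

```bash
python3 -m handwheel '[{"dp":[0,0,0.6],"rot":[0,0,0]},{"dp":[0,0,1.3],"rot":[0,0,0]},{"dp":[0,0.6,1.7],"rot":[0,0,0.1]},{"dp":[0,1.6,1.7],"rot":[0,0,0.14]},{"dp":[0.05,2.7,1.7],"rot":[0,0,0.14]},{"dp":[0.08,3.8,1.7],"rot":[0,0,0.14]},{"dp":[0.08,4.6,1.7],"rot":[0,0,0.14]},{"dp":[0.08,4.84,1.7],"rot":[0,0,0.14]}]' && python3 -m handwheel '[{"dp":[0,0,0],"rot":[0,0,0]},{"dp":[0,0,0],"rot":[0,0,0]},{"dp":[0,0,0],"rot":[0,0,0]},{"dp":[0,0,0],"rot":[0,0,0]}]'
python3 - <<'E'
from h import *
im=look('wrist','w2'); W=cloud(im,True)
x,y,z=W[...,0],W[...,1],W[...,2]
for d in manip.masks_of('block','wrist')[:1]:
    P=W[d['region']]; P=P[(P[:,2]>.07)&(P[:,2]<.1)]; print('block',len(P),rect(P),np.median(P[:,2]))
m=(x>.53)&(x<.68)&(y>0)&(y<.16)&(z>.005)&(z<.02); P=W[m]; print('plate',rect(P),np.median(P[:,2]))
m=(x>.45)&(x<.56)&(y>0.03)&(y<.13)&(z>.027)&(z<.037)
m=cv2.morphologyEx(m.astype(np.uint8),cv2.MORPH_OPEN,np.ones((3,3)))
n,l,st,_=cv2.connectedComponentsWithStats(m)
for k in range(1,n):
    if st[k,4]>60: P=W[l==k]; print(len(P),P.min(0).round(4),P.max(0).round(4))
c,s=np.cos(np.radians(-3.7)),np.sin(np.radians(-3.7))
J=lambda X:np.stack([(X[...,0]-.5528)*c+(X[...,1]-.0773)*s,-(X[...,0]-.5528)*s+(X[...,1]-.0773)*c],-1)*1000
j=J(W)
for xs in (-30,-20,-12,-5,2):
    q=(abs(j[...,0]-xs)<3)&(z>.029)&(z<.036)&(abs(j[...,1])<55); v=j[q][:,1]
    if len(v): print(xs,len(v),'right wall inner',v[v<0].max() if (v<0).any() else None,'left inner',v[v>0].min() if (v>0).any() else None)
E
```

```text
clock: 4.97
eef_pos: [0.4521, 0.0879, 0.2398]
ee_rot: [-3.14, -0.0, -0.061]
wrist_force: [0.4, 0.4, -2.0]
finger_gap: 0.0545
gripper_force: 25.0
clock: 5.3
eef_pos: [0.4523, 0.082, 0.2396]
ee_rot: [3.141, 0.0, -0.069]
wrist_force: [-0.5, -0.3, -1.4]
finger_gap: 0.055
gripper_force: 25.0
block 20963 (array([473.7,  80. ]), array([55.3, 98. ]), 86.3) 0.08382615903106973
plate (array([563.4,  85.4]), array([149.2,  66.8]), 90.0) 0.012333503989369195
1390 [0.5091 0.0336 0.027 ] [0.5599 0.0489 0.0344]
1376 [0.5136 0.1063 0.027 ] [0.5599 0.1261 0.0348]
-30 285 right wall inner -33.8910882976272 left inner 33.62592204435705
-20 348 right wall inner -30.69868060228472 left inner 30.600080531620907
-12 372 right wall inner -29.12345718179459 left inner 29.26900672155415
-5 386 right wall inner -29.181055240993267 left inner 29.12560712000378
2 374 right wall inner -29.297426077955357 left inner 29.342058724524772
```

View pics/w2.png

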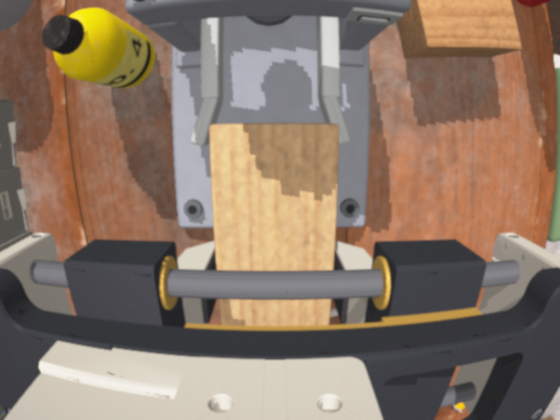

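```bash
python3 -m handwheel '[{"dp":[0,0.06,-0.4],"rot":[0,0,0]},{"dp":[0,0.06,-0.8],"rot":[0,0,0]},{"dp":[0,0.06,-1.1],"rot":[0,0,0]},{"dp":[0,0.06,-1.27],"rot":[0,0,0]},{"dp":[0,0.06,-1.27],"rot":[0,0,0]},{"dp":[0,0.06,-1.27],"rot":[0,0,0]},{"dp":[0,0.06,-1.27],"rot":[0,0,0]},{"dp":[0,0.06,-1.27],"rot":[0,0,0]}]'
cat > blk.py <<'E'
from h import *
def blk(top=.045):
    im=look('wrist'); W=cloud(im,True)
    c,s=np.cos(np.radians(-3.7)),np.sin(np.radians(-3.7))
    X=W-np.array([.5528,.0773,0]); J=np.stack([X[...,0]*c+X[...,1]*s,-X[...,0]*s+X[...,1]*c,X[...,2]],-1)*1000
    for d in manip.masks_of('block','wrist')[:1]:
        P=J[d['region']]; P=P[abs(P[:,2]-top*1000)<6]
        print('block jig mm, conf',round(d['conf'],2),len(P),rect(P),'z',np.median(P[:,2]).round(1),'x',P[:,0].min().round(1),P[:,0].max().round(1),'y',np.percentile(P[:,1],[1,99]).round(1))
    s_=manip.state(); e=np.array(s_['eef_pos'])-[.5528,.0773,0]
    print('tcp jig',((e[0]*c+e[1]*s)*1000).round(1),((-e[0]*s+e[1]*c)*1000).round(1),s_['eef_pos'].round(4),'yaw',round(float(s_['ee_rot'][2]),3),'F',np.round(s_['wrist_force'],1),'clock',s_['clock'])
if __name__=='__main__': blk()
E
python3 blk.py
```

```text
clock: 6.07
eef_pos: [0.4524, 0.0853, 0.2019]
ee_rot: [-3.142, -0.0, -0.067]
wrist_force: [-0.1, -0.2, -1.1]
finger_gap: 0.0547
gripper_force: 25.0
block jig mm, conf 0.76 21050 (array([-78902.5,   1215.3]), array([97368.7, 55454.6]), 0.0) z 46.9 x -127.6 -30.2 y [-25.5  27.7]
tcp jig -100.7 1.6 [0.4524 0.0854 0.2019] yaw -0.066 F [-0.2 -0.3 -1.3] clock 6.1667
```

```bash
python3 -m handwheel '[{"dp":[0,-0.04,-0.01],"rot":[0,0,0]},{"dp":[0.2,-0.05,-0.01],"rot":[0,0,0]},{"dp":[0.4,-0.07,-0.01],"rot":[0,0,0]},{"dp":[0.6,-0.08,-0.01],"rot":[0,0,0]},{"dp":[0.8,-0.09,-0.01],"rot":[0,0,0]},{"dp":[1.0,-0.105,-0.01],"rot":[0,0,0]},{"dp":[1.1,-0.11,-0.01],"rot":[0,0,0]},{"dp":[1.1,-0.11,-0.01],"rot":[0,0,0]}]'
python3 blk.py
```

```text
clock: 6.83
eef_pos: [0.4862, 0.082, 0.2013]
ee_rot: [-3.141, -0.001, -0.067]
wrist_force: [-0.6, -0.9, -2.1]
finger_gap: 0.0545
gripper_force: 25.0
tcp jig -67.7 0.4 [0.4852 0.0821 0.2012] yaw -0.066 F [-0.2  0.1 -1.8] clock 6.9333
```

```bash
Z='"rot":[0,0,0]'; python3 -m handwheel '[{"dp":[0,0,0],"rot":[0,0,0]},{"dp":[0,0,0],"rot":[0,0,0]},{"dp":[0,0,0],"rot":[0,0,0]},{"dp":[0,0,0],"rot":[0,0,0]},{"dp":[0,0,0.3],"rot":[0,0,0]},{"dp":[0,0,0.7],"rot":[0,0,0]},{"dp":[0,0,1.1],"rot":[0,0,0]},{"dp":[0,0,1.2],"rot":[0,0,0]}]' 0.9 && python3 -m handwheel '[{"dp":[-0.6,0.04,0],"rot":[0,0,0]},{"dp":[-1.4,0.09,0],"rot":[0,0,0]},{"dp":[-2,0.13,0],"rot":[0,0,0]},{"dp":[-2,0.13,0],"rot":[0,0,0]},{"dp":[-2,0.13,0],"rot":[0,0,0]},{"dp":[-2,0.13,0],"rot":[0,0,0]},{"dp":[-2,0.13,0],"rot":[0,0,0]}]' 0 20
python3 blk.py
```

```text
clock: 7.6
eef_pos: [0.4858, 0.0823, 0.2394]
ee_rot: [-3.141, -0.002, -0.066]
wrist_force: [0.0, -0.1, 0.2]
finger_gap: 0.0825
gripper_force: 0.0
clock: 8.18
eef_pos: [0.4263, 0.0861, 0.2375]
ee_rot: [-3.141, -0.001, -0.067]
wrist_force: [-0.2, -1.0, 0.2]
finger_gap: 0.0405
gripper_force: 0.0
block jig mm, conf 0.69 19905 (array([-5.24722e+04, -3.78000e+01]), array([109880.1,  55386.2]), 0.1) z 45.3 x -107.5 2.5 y [-26.6  26.6]
tcp jig -127.0 0.5 [0.4261 0.086  0.2374] yaw -0.067 F [ 0.4  0.1 -0.1] clock 8.2833
```

```bash
python3 -m handwheel '[{"dp":[0,0,-0.4],"rot":[0,0,0]},{"dp":[0,0,-0.9],"rot":[0,0,0]},{"dp":[0,0,-1.3],"rot":[0,0,0]},{"dp":[0,0,-1.35],"rot":[0,0,0]},{"dp":[0,0,-1.35],"rot":[0,0,0]},{"dp":[0,0,-1.35],"rot":[0,0,0]},{"dp":[0,0,-1.35],"rot":[0,0,0]}]' 0 20 && python3 -m handwheel '[{"dp":[0.15,-0.01,0],"rot":[0,0,0]},{"dp":[0.3,-0.02,0],"rot":[0,0,0]},{"dp":[0.5,-0.03,0],"rot":[0,0,0]},{"dp":[0.8,-0.05,0],"rot":[0,0,0]},{"dp":[1.1,-0.07,0],"rot":[0,0,0]},{"dp":[1.4,-0.09,0],"rot":[0,0,0]},{"dp":[1.6,-0.1,0],"rot":[0,0,0]},{"dp":[1.7,-0.11,0],"rot":[0,0,0]}]'
python3 blk.py
```

```text
clock: 8.87
eef_pos: [0.4257, 0.0861, 0.1974]
ee_rot: [-3.141, -0.001, -0.066]
wrist_force: [0.2, 1.6, -0.6]
finger_gap: 0.0002
gripper_force: 0.0
clock: 9.53
eef_pos: [0.4777, 0.0826, 0.1968]
ee_rot: [-3.141, -0.001, -0.067]
wrist_force: [-0.6, 0.0, 0.7]
finger_gap: 0.0007
gripper_force: 0.6
block jig mm, conf 0.87 25608 (array([-18163.5,   -273.5]), array([55436.1, 91319.1]), 89.9) z 45.3 x -63.8 27.5 y [-27.   26.2]
tcp jig -75.9 0.4 [0.477  0.0826 0.1968] yaw -0.067 F [0.  0.5 0.3] clock 9.6333
```

```bash
python3 -m handwheel '[{"dp":[0.1,-0.01,0],"rot":[0,0,0]},{"dp":[0.2,-0.01,0],"rot":[0,0,0]},{"dp":[0.3,-0.02,0],"rot":[0,0,0]},{"dp":[0.38,-0.02,0],"rot":[0,0,0]},{"dp":[0.43,-0.03,0],"rot":[0,0,0]},{"dp":[0.45,-0.03,0],"rot":[0,0,0]},{"dp":[0.45,-0.03,0],"rot":[0,0,0]}]'
python3 blk.py
for i in 1 ; do python3 -m handwheel '[{"dp":[0.03,0,0],"rot":[0,0,0]},{"dp":[0.06,0,0],"rot":[0,0,0]},{"dp":[0.06,0,0],"rot":[0,0,0]}]'; python3 -m handwheel '[{"dp":[0.03,0,0],"rot":[0,0,0]},{"dp":[0.06,0,0],"rot":[0,0,0]},{"dp":[0.06,0,0],"rot":[0,0,0]}]'; done
```

```text
clock: 10.22
eef_pos: [0.49, 0.0818, 0.1969]
ee_rot: [-3.142, -0.0, -0.066]
wrist_force: [0.1, 0.7, -0.9]
finger_gap: 0.0002
gripper_force: 0.0
block jig mm, conf 0.66 20720 (array([-14225.6,   -236. ]), array([55558.7, 74799.5]), 89.8) z 45.3 x -51.6 23.3 y [-26.9  26.4]
tcp jig -63.1 0.4 [0.4899 0.0818 0.1969] yaw -0.066 F [ 0.3 -0.1  0.3] clock 10.3167
clock: 10.57
eef_pos: [0.4917, 0.0818, 0.1968]
ee_rot: [3.142, 0.0, -0.066]
wrist_force: [-0.5, -0.2, 0.5]
finger_gap: 0.0004
gripper_force: 0.3
clock: 10.82
eef_pos: [0.4937, 0.0818, 0.1969]
ee_rot: [-3.142, -0.0, -0.066]
wrist_force: [0.1, -0.0, -0.3]
finger_gap: 0.0008
gripper_force: 0.0
```

```bash
python3 -m handwheel '[{"dp":[0.02,0,0],"rot":[0,0,0]},{"dp":[0.04,0,0],"rot":[0,0,0]},{"dp":[0.04,0,0],"rot":[0,0,0]}]'; python3 -m handwheel '[{"dp":[0.02,0,0],"rot":[0,0,0]},{"dp":[0.03,0,0],"rot":[0,0,0]},{"dp":[0.03,0,0],"rot":[0,0,0]}]';  python3 blk.py
```

```text
clock: 11.07
eef_pos: [0.4947, 0.0818, 0.1968]
ee_rot: [3.142, -0.0, -0.066]
wrist_force: [0.1, -0.3, -0.4]
finger_gap: 0.0006
gripper_force: 0.2
clock: 11.32
eef_pos: [0.4956, 0.0818, 0.1968]
ee_rot: [3.142, -0.0, -0.066]
wrist_force: [-1.4, -0.2, -0.4]
finger_gap: 0.0006
gripper_force: 0.1
block jig mm, conf 0.76 17693 (array([-12265.6,     39.1]), array([55426.1, 66871.4]), 90.0) z 45.3 x -45.7 21.2 y [-26.6  26.7]
tcp jig -57.3 0.8 [0.4956 0.0818 0.1968] yaw -0.066 F [-0.3 -0.5  0.1] clock 11.4167
```

```bash
python3 -m handwheel '[{"dp":[0.015,0,0],"rot":[0,0,0]},{"dp":[0.02,0,0],"rot":[0,0,0]},{"dp":[0.02,0,0],"rot":[0,0,0]}]'; python3 -m handwheel '[{"dp":[0.01,0,0],"rot":[0,0,0]},{"dp":[0.02,0,0],"rot":[0,0,0]},{"dp":[0.02,0,0],"rot":[0,0,0]}]'
```

```text
clock: 11.67
eef_pos: [0.4961, 0.0818, 0.1968]
ee_rot: [3.142, 0.0, -0.066]
wrist_force: [-0.5, 0.9, -0.1]
finger_gap: 0.0005
gripper_force: 0.5
clock: 11.92
eef_pos: [0.4968, 0.0818, 0.1968]
ee_rot: [3.142, -0.0, -0.066]
wrist_force: [-1.2, -0.6, 0.5]
finger_gap: 0.0004
gripper_force: 0.4
```

```bash
python3 -m handwheel '[{"dp":[0.01,0,0],"rot":[0,0,0]},{"dp":[0.02,0,0],"rot":[0,0,0]},{"dp":[0.02,0,0],"rot":[0,0,0]}]'; python3 -m handwheel '[{"dp":[0.01,0,0],"rot":[0,0,0]},{"dp":[0.02,0,0],"rot":[0,0,0]},{"dp":[0.02,0,0],"rot":[0,0,0]}]'; python3 blk.py
```

```text
clock: 12.17
eef_pos: [0.4974, 0.0818, 0.1969]
ee_rot: [3.142, -0.0, -0.066]
wrist_force: [-0.5, 0.2, 0.5]
finger_gap: 0.0005
gripper_force: 0.3
clock: 12.42
eef_pos: [0.4976, 0.0818, 0.1968]
ee_rot: [3.141, 0.001, -0.066]
wrist_force: [-2.9, -0.1, 2.3]
finger_gap: 0.0002
gripper_force: 1.5
block jig mm, conf 0.76 16017 (array([-11840.9,    158.7]), array([55394.7, 63931. ]), 89.5) z 45.3 x -43.8 20.2 y [-26.4  26.8]
tcp jig -55.4 1.0 [0.4976 0.0818 0.1968] yaw -0.066 F [-3.1 -0.1  2.6] clock 12.5167
```

```bash
python3 -m handwheel '[{"dp":[0.01,0,0],"rot":[0,0,0]},{"dp":[0.02,0,0],"rot":[0,0,0]},{"dp":[0.02,0,0],"rot":[0,0,0]},{"dp":[0.02,0,0],"rot":[0,0,0]}]'
```

```text
clock: 12.85
eef_pos: [0.4978, 0.0819, 0.1967]
ee_rot: [3.141, 0.002, -0.066]
wrist_force: [-5.3, -0.1, 3.3]
finger_gap: 0.0001
gripper_force: 2.9
```

```bash
python3 -m handwheel '[{"dp":[-0.3,0.02,0],"rot":[0,0,0]},{"dp":[-0.7,0.05,0],"rot":[0,0,0]},{"dp":[-0.8,0.05,0.5],"rot":[0,0,0.5]},{"dp":[-0.8,0.05,1.5],"rot":[0,0,1.5]},{"dp":[-0.8,0.05,2.5],"rot":[0,0,2.6]},{"dp":[-0.8,0.05,3.5],"rot":[0,0,3.7]},{"dp":[-0.8,0.05,4.5],"rot":[0,0,4.8]},{"dp":[-0.8,0.05,5.6],"rot":[0,0,5.9]}]' 0 20
python3 - <<'E'
from h import *
for c in ('top','side','wrist'):
    im=look(c); W=cloud(im,c=='wrist'); k=np.array([.5907,.0748])
    r=np.hypot(W[...,0]-k[0],W[...,1]-k[1]); z=W[...,2]
    for lo,hi in((.11,.2),(.2,.45)):
        m=(z>lo)&(z<hi)&(r>.05)&(r<.25)&(W[...,0]>.56)
        if m.sum(): P=W[m]; i=np.argsort(r[m])[:400]; print(c,lo,m.sum(),np.percentile(r[m],[0,1,5,20]).round(3),'minx',P[i].mean(0).round(3), 'wall x pct',np.percentile(P[:,0],[1,5,50]).round(3))
    for n in ('knob_grip','tab_tip','oil_bottle'): print(n,lm(im,c,n))
    m=(r<.03)&(z>.13)&(z<.17); print('knob',rect(W[m]) if m.sum()>10 else 0)
s=manip.state();print(s['q'].round(2),s['ee_rot'],s['eef_pos'])
E
```

```text
clock: 13.52
eef_pos: [0.4741, 0.0832, 0.3661]
ee_rot: [3.141, -0.001, 0.557]
wrist_force: [0.6, -0.8, -0.1]
finger_gap: 0.0005
gripper_force: 0.0
top 0.11 2665 [0.141 0.144 0.147 0.154] minx [0.737 0.093 0.149] wall x pct [0.564 0.649 0.739]
top 0.2 14953 [0.137 0.14  0.144 0.156] minx [0.725 0.112 0.416] wall x pct [0.709 0.721 0.735]
knob_grip []
tab_tip []
oil_bottle [(0.55, [0.6479, -0.1448, -0.0007])]
knob 0
side 0.11 220 [0.051 0.051 0.058 0.22 ] minx [0.57  0.278 0.154] wall x pct [0.56  0.561 0.569]
side 0.2 68 [0.219 0.219 0.221 0.223] minx [0.568 0.303 0.21 ] wall x pct [0.56  0.56  0.568]
knob_grip []
tab_tip []
oil_bottle [(0.59, [0.6519, -0.1409, -0.0015])]
knob (array([591. ,  72.1]), array([51. , 49.5]), 88.3)
wrist 0.11 2193 [0.05  0.052 0.162 0.171] minx [0.709 0.012 0.123] wall x pct [0.581 0.648 0.742]
knob_grip [(0.65, [0.5919, 0.0751, 0.1371]), (0.31, [0.6499, -0.1496, -0.001])]
tab_tip [(0.47, [0.5674, 0.0338, 0.0833])]
oil_bottle [(0.92, [0.652, -0.1475, 0.0003])]
knob (array([591. ,  75.2]), array([52.2, 50. ]), 12.0)
[-0.01  0.27 -0.33  1.94  0.11  0.94 -1.42] [-3.14119108e+00  1.14267081e-03  5.51477293e-01] [0.47441599 0.08334886 0.36417109]
```

```bash
python3 -m handwheel '[{"dp":[0.3,0,0],"rot":[0,0,1.1]},{"dp":[0.8,-0.1,0],"rot":[0,0,2.2]},{"dp":[1.3,-0.1,0],"rot":[0,0,3.3]},{"dp":[1.8,-0.2,0],"rot":[0,0,4.4]},{"dp":[2.4,-0.2,0],"rot":[0,0,5.5]},{"dp":[3,-0.2,0],"rot":[0,0,6.6]},{"dp":[3.6,-0.25,0],"rot":[0,0,7.7]},{"dp":[3.9,-0.28,0],"rot":[0,0,8.8]}]' 1 30 && python3 -m handwheel '[{"dp":[0,0,0],"rot":[0,0,1.1]},{"dp":[0,0,0],"rot":[0,0,2.2]},{"dp":[0,0,0],"rot":[0,0,3.3]},{"dp":[0,0,0],"rot":[0,0,4.4]},{"dp":[0,0,0],"rot":[0,0,5.5]},{"dp":[0,0,0],"rot":[0,0,6.6]},{"dp":[0,0,0],"rot":[0,0,7.7]},{"dp":[0,0,0],"rot":[0,0,8.8]}]' && python3 -m handwheel '[{"dp":[0,0,0],"rot":[0,0,1.1]},{"dp":[0,0,0],"rot":[0,0,2.2]},{"dp":[0,0,0],"rot":[0,0,3.3]},{"dp":[0,0,0],"rot":[0,0,4.4]},{"dp":[0,0,0],"rot":[0,0,5.5]},{"dp":[0,0,0],"rot":[0,0,6.6]},{"dp":[0,0,0],"rot":[0,0,7.7]},{"dp":[0,0,0],"rot":[0,0,8.8]}]' && python3 -m handwheel '[{"dp":[0,0,0],"rot":[0,0,1.1]},{"dp":[0,0,0],"rot":[0,0,2.2]},{"dp":[0,0,0],"rot":[0,0,3.3]},{"dp":[0,0,0],"rot":[0,0,4.4]},{"dp":[0,0,0],"rot":[0,0,5.4]},{"dp":[0,0,0],"rot":[0,0,5.4]},{"dp":[0,0,0],"rot":[0,0,5.4]}]'
python3 - <<'E'
from h import *
im=look('wrist','w3'); W=cloud(im,True); k=np.array([.5907,.0748]); z=W[...,2]
r=np.hypot(W[...,0]-k[0],W[...,1]-k[1])
for n in ('knob_grip','tab_tip'): print(n,lm(im,'wrist',n))
m=(r<.035)&(z>.13)&(z<.17); print('knob',rect(W[m]) if m.sum()>10 else 0)
s=manip.state();print(s['q'].round(2),s['ee_rot'].round(3),s['eef_pos'].round(4),'cam',(-im['R'].T@im['t']).round(3))
E
```

```text
clock: 14.78
eef_pos: [0.5933, 0.0745, 0.3643]
ee_rot: [3.141, -0.0, 1.478]
wrist_force: [-0.2, 0.2, -0.1]
finger_gap: 0.0491
gripper_force: 0.0
clock: 15.45
eef_pos: [0.5915, 0.0749, 0.3644]
ee_rot: [-3.141, -0.0, 2.4]
wrist_force: [0.6, 1.1, -0.2]
finger_gap: 0.0918
gripper_force: 0.0
clock: 16.12
eef_pos: [0.5916, 0.0748, 0.3644]
ee_rot: [3.141, -0.001, -2.962]
wrist_force: [-0.3, -0.1, -0.7]
finger_gap: 0.0916
gripper_force: 0.0
clock: 16.7
eef_pos: [0.5916, 0.0747, 0.3643]
ee_rot: [3.141, -0.0, -2.405]
wrist_force: [-0.4, -0.3, 0.3]
finger_gap: 0.0916
gripper_force: 0.0
knob_grip [(0.71, [0.5893, 0.0744, 0.1401])]
tab_tip [(0.57, [0.5679, 0.0316, 0.0832])]
knob (array([590.7,  74.5]), array([51.7, 50.4]), 46.4)
[ 0.45  0.65 -1.06  1.64  0.6   1.21  1.57] [ 3.142 -0.    -2.404] [0.5915 0.075  0.3648] cam [0.541 0.028 0.345]
```

View pics/w3.png

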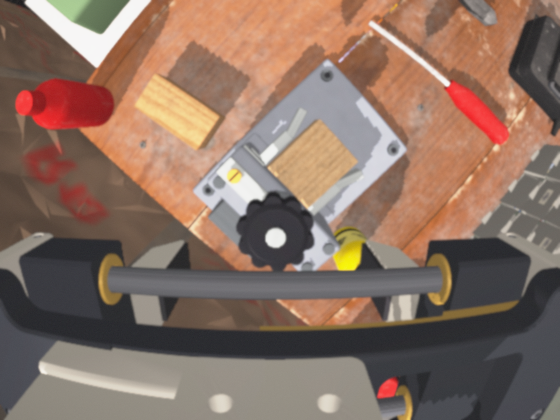

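```bash
python3 -m handwheel '[{"dp":[-0.02,0,-0.6],"rot":[0,0,0]},{"dp":[-0.02,0,-1.2],"rot":[0,0,0]},{"dp":[-0.02,0,-1.7],"rot":[0,0,0]},{"dp":[-0.02,0,-1.88],"rot":[0,0,0]},{"dp":[-0.02,0,-1.88],"rot":[0,0,0]},{"dp":[-0.02,0,-1.88],"rot":[0,0,0]}]' && python3 -m handwheel '[{"dp":[0,0,0],"rot":[0,0,0]},{"dp":[0,0,0],"rot":[0,0,0]},{"dp":[0,0,0],"rot":[0,0,0]},{"dp":[0,0,0],"rot":[0,0,0]},{"dp":[0,0,0],"rot":[0,0,0]},{"dp":[0,0,0],"rot":[0,0,0]},{"dp":[0,0,0],"rot":[0,0,0]}]' 0.4 30
python3 - <<'E'
from h import *
im=look('wrist','w4')
print(lm(im,'wrist','tab_tip'),manip.state()['q'].round(2),manip.state()['ft_torque'])
E
```

```text
clock: 17.35
eef_pos: [0.591, 0.0751, 0.3087]
ee_rot: [3.141, 0.0, -2.402]
wrist_force: [0.3, -0.0, 0.2]
finger_gap: 0.0915
gripper_force: 0.0
clock: 17.93
eef_pos: [0.5909, 0.075, 0.3085]
ee_rot: [3.141, 0.0, -2.402]
wrist_force: [-1.0, 0.4, 1.6]
finger_gap: 0.0512
gripper_force: 30.0
[(0.6, [0.5658, 0.0345, 0.0825])] [ 0.43  0.7  -1.02  1.7   0.66  1.12  1.53] [0.16254835 0.00910954 0.01227038]
```

View pics/w4.png

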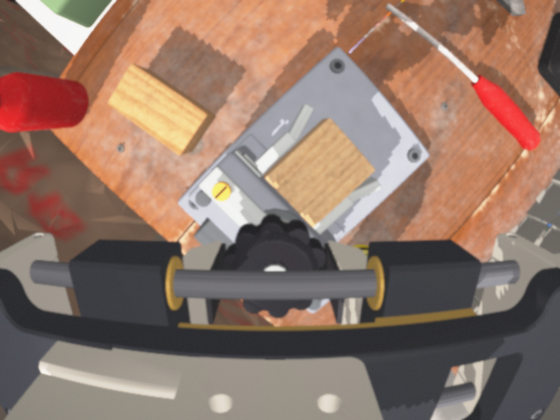

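```bash
python3 -m handwheel '[{"dp":[0,0,0],"rot":[0,0,-0.8]},{"dp":[0,0,-0.01],"rot":[0,0,-1.8]},{"dp":[0,0,-0.02],"rot":[0,0,-2.8]},{"dp":[0,0,-0.03],"rot":[0,0,-3.8]},{"dp":[0,0,-0.04],"rot":[0,0,-4.8]},{"dp":[0,0,-0.05],"rot":[0,0,-5.8]},{"dp":[0,0,-0.05],"rot":[0,0,-6.8]},{"dp":[0,0,-0.05],"rot":[0,0,-7.5]}]'; cat > tab.py <<'E'
from h import *
import sys
s=manip.state(); print('torque',s['ft_torque'].round(3),'F',s['wrist_force'].round(1),'q',s['q'].round(2))
c,sn=np.cos(np.radians(-3.7)),np.sin(np.radians(-3.7))
for cam in ('wrist','side'):
    im=look(cam,sys.argv[1]+cam); W=cloud(im,cam=='wrist'); X=W-np.array([.5528,.0773,0])
    J=np.stack([X[...,0]*c+X[...,1]*sn,-X[...,0]*sn+X[...,1]*c,X[...,2]],-1)*1000
    m=(J[...,0]>-5)&(J[...,0]<14.5)&(abs(J[...,1]+45)<11)&(abs(J[...,2]-84.5)<9)
    print(cam,'pts ahead of face',m.sum(),'min x',J[m][:,0].min().round(1) if m.any() else '')
    r=manip.landmark_of('tab_tip',cam)
    for d in r[:1]:
        e=w(im,d['position'])-[.5528,.0773,0]; print(' tab_tip jig',round(d['conf'],2),((e[0]*c+e[1]*sn)*1000).round(1),((-e[0]*sn+e[1]*c)*1000).round(1),(e[2]*1000).round(1))
    if cam=='wrist':
        m=(abs(J[...,0]-38)<8)&(abs(J[...,1]+45)<8)&(J[...,2]>105)&(J[...,2]<128)
        if m.sum()>5: print(' screw top z',np.percentile(J[m][:,2],[50,90]).round(1),m.sum())
E
python3 tab.py a
```

```text
clock: 18.7
eef_pos: [0.5907, 0.0753, 0.3069]
ee_rot: [3.141, -0.0, 3.091]
wrist_force: [-0.2, 1.3, -1.9]
finger_gap: 0.0514
gripper_force: 30.0
torque [ 0.47  -0.109  0.234] F [-0.2  1.3 -1.9] q [ 0.33  0.63 -0.83  1.71  0.52  1.04  0.85]
wrist pts ahead of face 0 min x 
 tab_tip jig 0.5 25.0 99.6 -1.1
 screw top z [110.9 115.2] 356
side pts ahead of face 0 min x
```

```bash
python3 -m handwheel '[{"dp":[0,0,0],"rot":[0,0,-0.8]},{"dp":[0,0,-0.01],"rot":[0,0,-1.8]},{"dp":[0,0,-0.02],"rot":[0,0,-2.8]},{"dp":[0,0,-0.02],"rot":[0,0,-3.8]},{"dp":[0,0,-0.02],"rot":[0,0,-4.8]},{"dp":[0,0,-0.02],"rot":[0,0,-5.6]},{"dp":[0,0,-0.02],"rot":[0,0,-6.2]},{"dp":[0,0,-0.02],"rot":[0,0,-6.2]}]'; python3 tab.py b
```

```text
clock: 19.57
eef_pos: [0.5908, 0.0755, 0.3066]
ee_rot: [3.141, -0.0, 2.447]
wrist_force: [-2.2, 2.6, 2.7]
finger_gap: 0.0517
gripper_force: 30.0
torque [ 0.598  0.297 -0.089] F [-2.2  2.6  2.7] q [ 0.24  0.58 -0.67  1.72  0.42  0.99  0.29]
wrist pts ahead of face 0 min x 
 tab_tip jig 0.49 18.9 -43.7 83.9
side pts ahead of face 0 min x
```

View pics/bwrist.png

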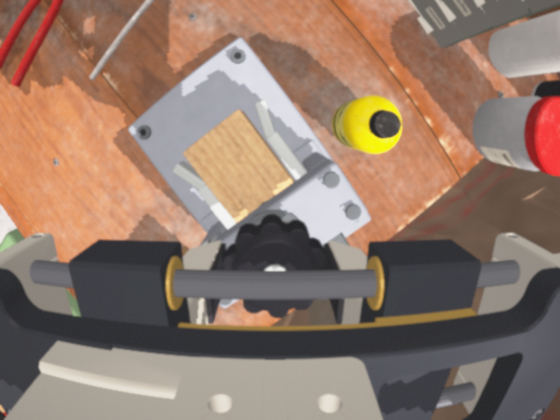

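```bash
python3 -m handwheel '[{"dp":[0,0,0],"rot":[0,0,0]},{"dp":[0,0,0],"rot":[0,0,0]},{"dp":[0,0,0],"rot":[0,0,0]},{"dp":[0,0,0],"rot":[0,0,0]},{"dp":[0,0,0],"rot":[0,0,0.8]},{"dp":[0,0,0],"rot":[0,0,1.9]},{"dp":[0,0,0],"rot":[0,0,3]},{"dp":[0,0,0],"rot":[0,0,4.1]}]' 1 && python3 -m handwheel '[{"dp":[0,0,0],"rot":[0,0,1.1]},{"dp":[0,0,0],"rot":[0,0,2.2]},{"dp":[0,0,0],"rot":[0,0,3.3]},{"dp":[0,0,0],"rot":[0,0,4.4]},{"dp":[0,0,0],"rot":[0,0,5.5]},{"dp":[0,0,0],"rot":[0,0,6.6]},{"dp":[0,0,0],"rot":[0,0,7.7]},{"dp":[0,0,0],"rot":[0,0,8.8]}]' && python3 -m handwheel '[{"dp":[0,0,0],"rot":[0,0,1]},{"dp":[0,0,0],"rot":[0,0,1.7]},{"dp":[0,0,0],"rot":[0,0,1.7]},{"dp":[0,0,0],"rot":[0,0,1.7]}]'; python3 tab.py c
python3 - <<'E'
from h import *
for c in('top','side','wrist'):
    im=look(c);W=cloud(im,c=='wrist');r=np.hypot(W[...,0]-.5907,W[...,1]-.0748);z=W[...,2]
    m=(r<.026)&(z>.13)&(z<.17); print(c,m.sum(),np.percentile(z[m],[50,90,99]).round(4) if m.sum() else '')
    print(lm(im,c,'knob_grip'))
E
```

```text
clock: 20.43
eef_pos: [0.591, 0.0745, 0.3062]
ee_rot: [-3.141, 0.0, 2.882]
wrist_force: [0.1, -0.3, 0.1]
finger_gap: 0.0913
gripper_force: 0.0
clock: 21.1
eef_pos: [0.5911, 0.0744, 0.3062]
ee_rot: [-3.141, -0.0, -2.48]
wrist_force: [-0.1, 0.2, -0.2]
finger_gap: 0.0918
gripper_force: 0.0
clock: 21.43
eef_pos: [0.591, 0.0745, 0.3061]
ee_rot: [3.141, -0.0, -2.31]
wrist_force: [0.8, -0.2, -0.2]
finger_gap: 0.0917
gripper_force: 0.0
torque [ 0.152 -0.041 -0.011] F [ 0.8 -0.2 -0.2] q [ 0.44  0.72 -1.03  1.7   0.68  1.12  1.6 ]
wrist pts ahead of face 0 min x 
 tab_tip jig 0.43 18.2 -46.1 82.9
 screw top z [111.7 116.1] 728
side pts ahead of face 0 min x 
top 53 [0.1444 0.1475 0.1498]
[(0.46, [0.5888, 0.0709, 0.1376])]
side 292 [0.1447 0.1473 0.1491]
[(0.79, [0.5893, 0.0742, 0.1342])]
wrist 5143 [0.1459 0.1476 0.1489]
[(0.95, [0.5893, 0.074, 0.137])]
```

```bash
python3 -m handwheel '[{"dp":[0,0,0],"rot":[0,0,0]},{"dp":[0,0,0],"rot":[0,0,0]},{"dp":[0,0,0],"rot":[0,0,0]},{"dp":[0,0,0],"rot":[0,0,0]},{"dp":[0,0,0],"rot":[0,0,0]},{"dp":[0,0,0],"rot":[0,0,0]},{"dp":[0,0,0],"rot":[0,0,0]}]' 0.4 35 >/dev/null&& python3 -m handwheel '[{"dp":[0,0,0],"rot":[0,0,-0.8]},{"dp":[0,0,0],"rot":[0,0,-1.6]},{"dp":[0,0,0],"rot":[0,0,-2.4]},{"dp":[0,0,0],"rot":[0,0,-3.2]},{"dp":[0,0,0],"rot":[0,0,-3.2]},{"dp":[0,0,0],"rot":[0,0,-3.2]},{"dp":[0,0,0],"rot":[0,0,-3.2]}]'; python3 tab.py d
```

```text
clock: 23.1
eef_pos: [0.5908, 0.0751, 0.3063]
ee_rot: [3.141, -0.0, -2.64]
wrist_force: [-1.0, 0.9, -0.7]
finger_gap: 0.0512
gripper_force: 35.0
torque [0.302 0.118 0.01 ] F [-1.   0.9 -0.7] q [ 0.4   0.68 -0.96  1.71  0.62  1.09  1.32]
wrist pts ahead of face 0 min x 
 tab_tip jig 0.38 16.3 -42.4 86.1
 screw top z [112.6 116.6] 674
side pts ahead of face 0 min x
```

```bash
python3 -m handwheel '[{"dp":[0,0,0],"rot":[0,0,-0.8]},{"dp":[0,0,0],"rot":[0,0,-1.6]},{"dp":[0,0,0],"rot":[0,0,-2.4]},{"dp":[0,0,0],"rot":[0,0,-3]},{"dp":[0,0,0],"rot":[0,0,-3]},{"dp":[0,0,0],"rot":[0,0,-3]},{"dp":[0,0,0],"rot":[0,0,-3]}]'; python3 tab.py e
```

```text
clock: 23.88
eef_pos: [0.5908, 0.0751, 0.3063]
ee_rot: [3.141, -0.0, -2.954]
wrist_force: [-2.1, 2.0, 0.6]
finger_gap: 0.0514
gripper_force: 35.0
torque [ 0.573  0.379 -0.024] F [-2.1  2.   0.6] q [ 0.36  0.65 -0.88  1.71  0.57  1.06  1.05]
wrist pts ahead of face 0 min x 
 tab_tip jig 0.61 19.2 -43.8 82.5
 screw top z [113.1 117.2] 643
side pts ahead of face 0 min x
```

```bash
python3 -m handwheel '[{"dp":[0,0,0],"rot":[0,0,-0.8]},{"dp":[0,0,0],"rot":[0,0,-1.6]},{"dp":[0,0,0],"rot":[0,0,-2.4]},{"dp":[0,0,0],"rot":[0,0,-3]},{"dp":[0,0,0],"rot":[0,0,-3]},{"dp":[0,0,0],"rot":[0,0,-3]},{"dp":[0,0,0],"rot":[0,0,-3]}]'; python3 tab.py f
```

```text
clock: 24.67
eef_pos: [0.5908, 0.0752, 0.3063]
ee_rot: [3.141, -0.0, 3.015]
wrist_force: [-3.2, 3.7, 0.2]
finger_gap: 0.0512
gripper_force: 35.0
torque [ 0.986  0.522 -0.027] F [-3.2  3.7  0.2] q [ 0.32  0.62 -0.81  1.71  0.51  1.03  0.78]
wrist pts ahead of face 219 min x 7.4
 tab_tip jig 0.74 12.3 -43.0 79.5
 screw top z [113.1 117.1] 182
side pts ahead of face 15 min x 8.9
 tab_tip jig 0.47 37.8 -2.1 134.3
```

View pics/fwrist.png

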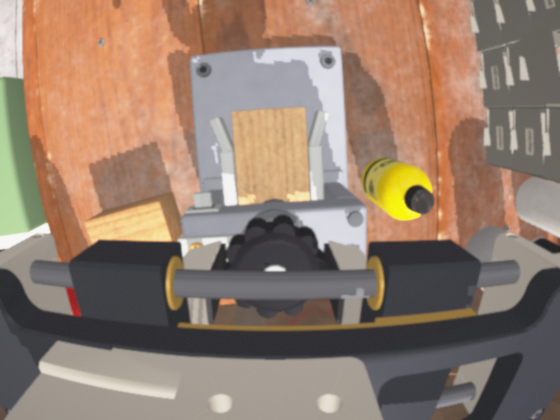

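The picture shows the tab out at about (203, 200), roughly 8 mm proud of the beam, so it is at its first step. The block sits straight in the channel at (270, 155). I'm stopping here and letting go.

```bash
python3 -m handwheel '[{"dp":[0,0,0],"rot":[0,0,0]},{"dp":[0,0,0],"rot":[0,0,0]},{"dp":[0,0,0],"rot":[0,0,0]},{"dp":[0,0,0],"rot":[0,0,0]},{"dp":[0,0,0],"rot":[0,0,0]},{"dp":[0,0,0],"rot":[0,0,0]}]' 1 && python3 -m handwheel '[{"dp":[0,0,0.5],"rot":[0,0,0]},{"dp":[0,0,1.2],"rot":[0,0,0]},{"dp":[0,0,2],"rot":[0,0,0]},{"dp":[-0.3,0,2.6],"rot":[0,0,0]},{"dp":[-1,0,3],"rot":[0,0,0]},{"dp":[-2,0,3],"rot":[0,0,0]},{"dp":[-2.8,0,3],"rot":[0,0,0]},{"dp":[-3,0,3],"rot":[0,0,0]}]' && python3 -m handwheel '[{"dp":[0,0,0],"rot":[0,0,0]},{"dp":[0,0,0],"rot":[0,0,0]},{"dp":[0,0,0],"rot":[0,0,0]}]'
python3 tab.py g; python3 blk.py
python3 - <<'E'
from h import *
for c in('top','side'):
    im=look(c)
    for n in ('short_block','small_bottle','screwdriver','oil_bottle'): print(c,n,lm(im,c,n)[:1])
E
```

```text
clock: 25.37
eef_pos: [0.5911, 0.0746, 0.3064]
ee_rot: [-3.141, 0.0, 3.012]
wrist_force: [0.2, 0.5, -0.6]
finger_gap: 0.0865
gripper_force: 0.0
clock: 26.03
eef_pos: [0.4978, 0.0755, 0.3965]
ee_rot: [-3.14, -0.001, 3.014]
wrist_force: [0.5, -0.5, 0.6]
finger_gap: 0.0919
gripper_force: 0.0
clock: 26.28
eef_pos: [0.502, 0.0746, 0.3964]
ee_rot: [3.141, 0.001, 3.012]
wrist_force: [0.5, 0.3, -0.1]
finger_gap: 0.0919
gripper_force: 0.0
torque [ 0.077 -0.171  0.034] F [ 0.5  0.3 -0.1] q [ 0.45  0.4  -0.92  1.81  0.35  1.1   0.84]
wrist pts ahead of face 97 min x 6.7
 tab_tip jig 0.42 10.1 -41.3 86.2
 screw top z [116.9 117.9] 148
side pts ahead of face 14 min x 8.7
 tab_tip jig 0.47 5.9 -45.0 87.4
block jig mm, conf 0.86 3392 (array([-5579.9,   440.2]), array([55224.5, 79609.2]), 89.9) z 45.1 x -45.4 34.3 y [-26.4  27.4]
tcp jig -51.2 -5.6 [0.5013 0.075  0.3961] yaw 3.012 F [ 0.8 -0.4 -0.3] clock 26.5833
top short_block [(0.69, [0.5908, -0.0529, -0.0037])]
top small_bottle []
top screwdriver [(0.8, [0.3711, 0.1269, -0.002])]
top oil_bottle [(0.71, [0.649, -0.1454, 0.0006])]
side short_block [(0.88, [0.5945, -0.0514, -0.0029])]
side small_bottle [(0.66, [0.5798, 0.1759, -0.0036])]
side screwdriver [(0.77, [0.3693, 0.127, 0.0002])]
side oil_bottle [(0.6, [0.6548, -0.1423, -0.0006])]
```

View pics/gwrist.png

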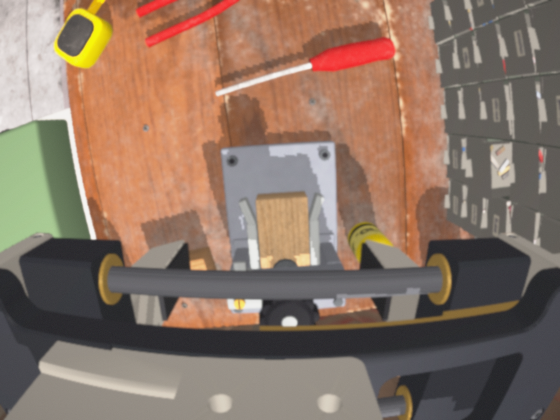

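The final picture shows the block in the channel at (283, 225), with its rear end at jig x ≈ -45. The tab is still about 8 mm out, nothing else has moved, and the gripper is clear.

```bash
python3 -c "
from plant import manip
print(manip.finish_job())"
```

```text
the job is handed in; nothing more can be done
None
```

The longer block is seated against the guide block, pressed home with about 5 N. The clamp is tightened to the tab's first step (about 8 mm out), everything is released, and the job was handed in at about 27 s with nothing else on the bench disturbed.

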